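Shut the bread bin and snap its two latches over

ROBOT

A 6-joint arm with a two-finger parallel gripper is mounted at the origin on the work surface. World frame = base frame: x ahead of the robot, y to its left, z up, the work surface at z = 0. Lengths are in m, angles in rad, forces in N, time in s.
With the tool pointing down it reaches from about 0.3 to 0.75 m from the base axis. Payload 8.5 kg.
Tool frame: the origin (TCP) lies on the centre line of the jaws, within the pads' length; the fingertips stand 14 mm ahead of it and the grasp point (between the pads) lies 5 mm behind it; z points along the fingers, y is the direction in which the jaws open and shut (so a half turn about z gives the same grasp; the last joint's range is limited). The gripper opens to 88 mm and grips with 3 to 60 N. Pads are 18 mm wide; open, the fingers measure 123 mm over their backs; the gripper's body (75 mm by 187 mm) begins 45 mm behind the grasp point.
Start: joints at [-1.538, 0.381, 1.297, -0, 1.464, -0.215], TCP at [0.135, -0.533, 0.253] pointing down, gripper open.
Joint ranges: [-3.11, 3.11], [-0.89, 2.33], [0.22, 2.48], [-1.42, 4.56], [0.17, 2.85], [-2.88, 2.88]. Speed limits (rad/s): [2.39, 2.39, 3.14, 3.14, 3.14, 3.14].

INTERFACE

Orientations are given as [roll, pitch, yaw] about the fixed x, y, z axes, in that order (R = Rz(yaw) Ry(pitch) Rx(roll)).
In Python, from bench import env gives the robot as it stands.
- The arm moves only by the tool arm_command, never from a script. Its argument "deltas" is a list of rows, each a list of 2 entries, a list of its own where there are three numbers: the shift along the tool's x, y, z in m, then the turn, a rotation vector about the tool's x, y, z in degrees. A call has 1 to 12 rows; each row is the pose to reach, as a shift and turn from the pose commanded when the call began, along the tool's axes at that moment; what a row does not reach only later rows make up. A row lasts 1/8 s, in which the tool goes at most 62.5 mm and 10.7 degrees, less where a joint would pass 70% of its speed; a pose out of reach is approached as far as the arm can. A call with a gripper value outside its range is refused whole. "hand" is the finger opening in m, from 0 to 0.0881, set as the call begins (left out, the last holds). The fingers move at their own pace and stop on an object; "grip_force" is the grip in N (left out, the last holds). Time passes only in rows, so rows that repeat a pose let the fingers close. It gives the time, the measured TCP pose, the force and the opening at its end, in the units of the state.
- env.state(): the state, without advancing time (a new reading comes with each control period).
- env.read_camera(name): name is "side" or "top"; returns a dict with "frame" (384x512x3 uint8, red, green, blue), "intrinsics" (3x3 intrinsics, pixels), "rvec" (rotation vector, rad) and "tvec" (3), from world to camera coordinates, as OpenCV has them. Camera axes: x right, y down, z forward; pixel columns grow to the right and rows downward; lengths in m; the calibration is good to about 2 mm. A picture is of the moment at which its call begins. There is no depth.
- env.job_done(): hands the job in, once; it reports no verdict.
Trained networks look in the newest picture that a camera, given by its name, has taken for a name from the list of things; names that differ only in an ending like _2 or _b are one class to them, and where a whole thing is asked for, a point or a joint stands for the part that bears it (a point fixed in the world has none). Each returns a list of dicts, best first, with "confidence" (0 to 1); they miss things now and then, are a little off and sometimes report something else, mostly with a low value. They report only what shows in the picture. A call takes as long as a camera call.
- env.recognise(camera, query): "rect" ([left, top, right, bottom] in pixels, round what is visible of it).
- env.silhouettes(camera, query): "region" (384x512 bool, what is visible of it) and "rect" ([left, top, right, bottom] in pixels, round what is visible of it).
The state is a dict: "time_s": time; "q": joint angles; "dq": joint speeds; "effort": joint torques, N m; "ee_pos": TCP position; "tcp_rot": TCP orientation; "contact_force": force on the tool from outside, world axes, zero at the start; "ft_torque": the same for the moment, N m; "opening": opening from 0.0 (shut) to 1.0 (fully open).
Only numpy, scipy, OpenCV 4.12 (cv2) and the standard library are available. Lean on these libraries where they do the work, as an engineer would, in place of code of your own. Each camera call takes 0.05 s, during which the arm holds its last target. There are 200 camera calls.

TASK

The lid of the wooden bread bin on the stall counter stands half open. Push the lid down until it is fully shut, and only then push each of the two lever latches on the bin's front over past its middle, in towards the lid, until it snaps into its locked position. Use only your fingertips: do not grip or lift anything, do not open the lid wider, leave the tins, jar, bottle and bread roll around the bin where they stand, and finish clear of everything.

Things in the scene. Friction and masses are not known exactly. Their poses are not given: they have to be found in the camera images.
- bin: Light-wood bread bin fixed to the counter, 200 (x) by 300 (y) by 120 mm high. Origin: centre of its underside, on the counter. -x is its front, facing the robot (turned up to 0.35 rad either way), +y its left seen from the robot, +z up. Lid hinge axis along y at x = 105, z = 120 mm. Latch pivot axes along y at x = -120, z = 135 mm, y = 80 (left) and -80 mm (right).
- lid (a joint): Lid angle, rad: 0 = fully shut, grows as it opens up about the bin's far top edge; starts at 0.45 to 0.9, stops at 1.2. Brown board, 310 mm wide, 12 mm thick (top at z = 132 mm when shut). A stiff hinge (0.6 N m friction) keeps it at any angle: push it all the way down, under 8 N on its front half.
- lid_edge (a point): Middle of the lid's front edge, on its upper face, 205 mm from the hinge axis; the board ends 5 mm further. A low steel pull, 60 mm wide, 16 mm deep and 12 mm high, lies on the upper face, centred 13 mm behind this point.
- latch_left (a joint): Left latch angle, rad: 0 = unlocked, lever leaning 0.6 rad out towards the robot (start); 0.6 = upright, dead centre; 1.2 = locked, leaning 0.6 rad in over the lid with its short nose on the lid. An over-centre spring drives it to the nearer end (0.15 N m at the ends, none upright): 3 to 5 N on the lever. Its pivot lies between steel cheeks up to z = 146 mm.
- latch_left_tip (a point): Top end of the left latch's steel lever, 70 mm from its pivot. From 24 to 70 mm from the pivot it is a flat paddle 36 mm wide (along the bin's y), 8 mm thick. Unlocked, this point is 40 mm nearer the robot than the pivot and 58 mm higher.
- latch_right (a joint): Right latch (bin's -y side): the same as the left latch.
- latch_right_tip (a point): Top end of the right latch's lever, as for the left.
- flat_tin: Flat tin, 84 mm across, 45 mm high, in front of the bin between the latches; its origin is the centre of its underside; bystander, stands on the counter near the bin
- milk_tin_a: Tall tin, 74 mm across, 85 mm high; its origin is the centre of its underside; bystander, stands on the counter near the bin
- milk_tin_b: Tall tin, 74 mm across, 85 mm high; its origin is the centre of its underside; bystander, stands on the counter near the bin
- jar: Glass jar, 68 mm across, 95 mm high; its origin is the centre of its underside; bystander, stands on the counter near the bin
- sauce: Sauce bottle, 56 mm across, 150 mm high; its origin is the centre of its underside; bystander, stands on the counter near the bin
- roll: Bread roll, 180 mm long (its x), 58 mm thick, lying; its origin is the centre of its underside; bystander, stands on the counter near the bin

How it is judged:
By the outcome, as a careful person would: the job done as asked, in the order asked, and still so for the second after the job is handed in, with the robot touching nothing.
It also fails if it takes over 51 s, if anything falls off the work surface, if the arm or the gripper's body presses on something with over 40 N, if the wrist force passes 120 N, or if a joint passes its speed limit or range.

## Working session

There is one attempt and no reset: what is moved stays moved. The work goes in short steps, Python scripts to look and compute and a tool call to move; the robot and the scene stay as the last step left them, time stands still between calls to the robot, and variables do not carry over. Pictures are saved under pics/ and viewed, about 8 in all and at most 12, crops included, and the job is handed in when it is done.

Besides the shell and the picture viewer there is one more tool, called after "Emit:" in YAML: its name, and indented under it one key for each argument. arm_command: Moves the arm, as the interface text tells. Its arguments: {"type":"object","properties":{"deltas":{"type":"array"},"hand":{"type":"number"},"grip_force":{"type":"number"}},"required":["deltas"]}

```bash
mkdir -p pics; ls; python3 - <<'E'
from bench import env
import cv2
s=env.state(); print(s)
for c in("side","top"):
    r=env.read_camera(c); cv2.imwrite(f"pics/{c}0.png",r["frame"][:,:,::-1]); print(c,r["intrinsics"].tolist(),r["rvec"],r["tvec"])
    for q in("bin","lid","lid_edge","latch_left_tip","latch_right_tip","latch_left","flat_tin","milk_tin_a","jar","sauce","roll"):
        print(q,[(d["rect"],round(d["confidence"],2)) for d in env.recognise(c,q)][:3])
E
```

```text
pics
{'time_s': 0.0, 'q': array([-1.53831060e+00,  3.81194969e-01,  1.29824475e+00, -8.67161049e-06,
        1.46362424e+00, -2.15318400e-01]), 'dq': array([ 0.00092543,  0.00055661,  0.00060306, -0.00087879, -0.00033611,
        0.00022754]), 'effort': array([ 2.25030089e-03, -4.37920976e+01, -2.24561638e+01,  7.15136435e-02,
        3.50751111e-02, -9.65421373e-05]), 'ee_pos': array([ 0.13487882, -0.53293371,  0.25214372]), 'tcp_rot': array([-3.14015348e+00, -3.05935432e-04,  2.47804841e-01]), 'contact_force': array([ 0.07867102, -0.72919739, -0.09099219]), 'ft_torque': array([-0.02043292,  0.02142529, -0.03097934]), 'opening': 1.0012966907607874}
side [[443.02195431455414, 0.0, 264.6878287156895], [0.0, 443.02195431455414, 192.37891839536488], [0.0, 0.0, 1.0]] [ 0.815043   -2.34007114  1.29275091] [0.47993444 0.27117192 0.78941788]
bin [([169.3, 117.7, 325.9, 275.9], 0.77)]
lid [([166.7, 120.1, 289.0, 214.5], 0.96)]
lid_edge [([165.1, 115.6, 292.4, 216.9], 0.85)]
latch_left_tip [([273.7, 188.1, 298.5, 211.1], 0.48)]
latch_right_tip [([296.3, 156.7, 322.0, 176.4], 0.62)]
latch_left
[... 616 characters left out ...]
5], 0.61), ([151.9, 264.0, 224.3, 292.7], 0.58), ([218.2, 221.9, 236.0, 249.9], 0.55)]
latch_left_tip [([217.3, 221.5, 234.8, 253.2], 0.79), ([287.4, 203.4, 309.4, 227.7], 0.3)]
latch_right_tip [([288.4, 203.0, 308.1, 226.5], 0.69)]
latch_left [([163.7, 105.6, 327.8, 214.3], 0.55)]
flat_tin [([258.9, 240.7, 293.6, 277.2], 0.95), ([165.1, 105.6, 328.0, 209.4], 0.72)]
milk_tin_a [([125.5, 172.7, 159.6, 204.7], 0.8), ([145.2, 222.9, 178.3, 255.4], 0.68), ([152.8, 264.0, 223.8, 294.8], 0.53)]
jar [([327.9, 161.0, 363.6, 192.5], 0.85)]
sauce [([319.2, 114.2, 348.8, 147.8], 0.8), ([327.4, 158.2, 363.6, 191.8], 0.62), ([167.6, 108.4, 325.6, 210.5], 0.37)]
roll [([152.7, 263.9, 223.8, 296.4], 0.96)]
```

```bash
python3 - <<'E'
import cv2,numpy as np
for c,(x0,x1,y0,y1) in {"side":(140,370,100,330),"top":(110,380,95,305)}.items():
    a=cv2.imread(f"pics/{c}0.png")[y0:y1,x0:x1]; cv2.imwrite(f"pics/{c}0c.png",cv2.resize(a,None,fx=2.6,fy=2.6,interpolation=cv2.INTER_CUBIC))
E
```

```text
(no output)
```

View pics/side0c.png

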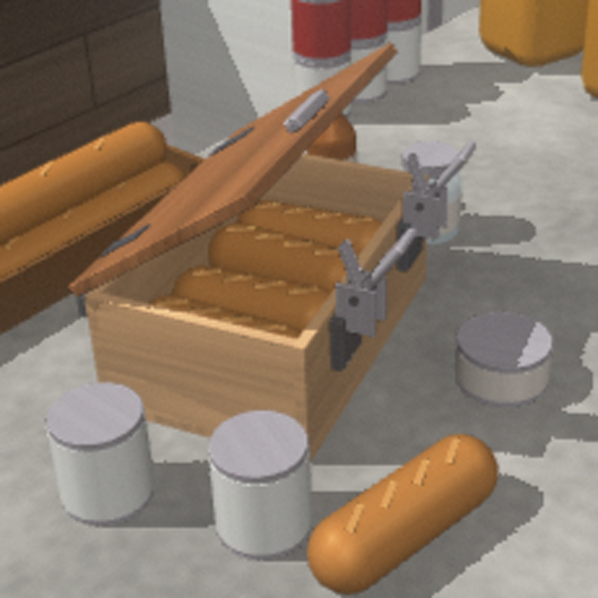

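View pics/top0c.png

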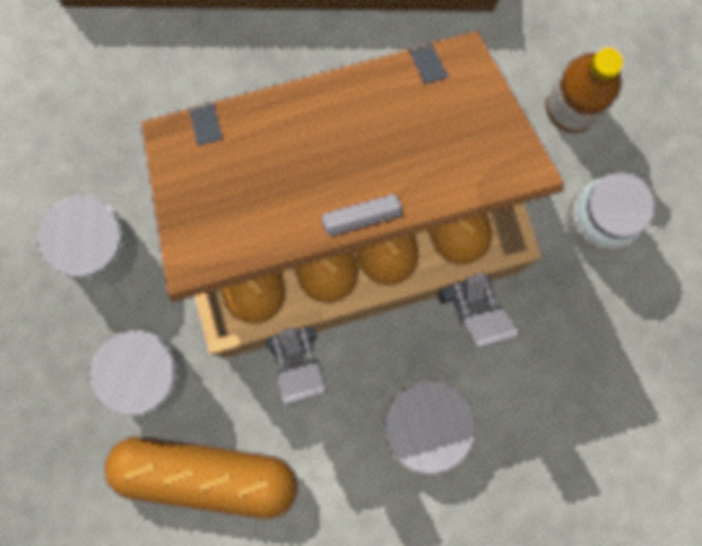

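The side view shows the lid half open, both latches leaning out and the tins on the near side. The top view shows the latch tips at crop (303,394) and (499,336), and the lid front corners at (168,296) and (561,188). I'll fit the bin pose and lid angle to these points.

```bash
cat > h.py <<'E'
import numpy as np,cv2
from scipy.optimize import least_squares
from scipy.spatial.transform import Rotation as R
def rz(a): return R.from_euler('z',a).as_matrix()
def lidp(d,y,h,a): # d from hinge axis forward, h above axis plane
    return np.array([.105-d*np.cos(a)+h*np.sin(a),y,.120+d*np.sin(a)+h*np.cos(a)])
def tip(y,q,r=.07):
    t=q-.6; return np.array([-.12+r*np.sin(t),y,.135+r*np.cos(t)])
def proj(cam,P): return cv2.projectPoints(np.array(P,float).reshape(-1,3),cam["rvec"],cam["tvec"],cam["intrinsics"],None)[0].reshape(-1,2)
def w(p,P): return rz(p[2])@P+np.array([p[0],p[1],0])
E
python3 - <<'E'
from h import *
from bench import env
C={c:env.read_camera(c) for c in("side","top")}
T=lambda x,y:(x/2.6+110,y/2.6+95); S=lambda x,y:(x/2.6+140,y/2.6+100)
obs=[("top",T(303,394),lambda p:tip(.08,0)),("top",T(499,336),lambda p:tip(-.08,0)),
("top",T(168,294),lambda p:lidp(.21,.155,.012,p[3])),("top",T(561,186),lambda p:lidp(.21,-.155,.012,p[3])),
("top",T(213,354),lambda p:np.array([-.1,.15,.12])),("top",T(538,257),lambda p:np.array([-.1,-.15,.12])),
("side",S(475,147),lambda p:tip(-.08,0)),("side",S(415,232),lambda p:tip(.08,0)),
("side",S(395,45),lambda p:lidp(.21,-.155,.012,p[3])),("side",S(307,345),lambda p:np.array([-.1,.15,.12]))]
f=lambda p:np.concatenate([proj(C[c],w(p,g(p)))[0]-u for c,u,g in obs])
r=least_squares(f,[.6,0,.2,.6],loss='soft_l1',f_scale=1.5)
p=r.x; print(p.round(4)); print(f(p).reshape(-1,2).round(1))
np.save("p.npy",p)
for n,P in dict(edge=lidp(.205,0,.012,p[3]),edge0=lidp(.205,0,.012,0),pl=tip(.08,0),pr=tip(-.08,0),pl2=tip(.08,1.2),pr2=tip(-.08,1.2)).items(): print(n,w(p,P).round(4))
# bystanders from top rect centres at top height (rough)
def ray(cam,u,z):
    Rm=cv2.Rodrigues(cam["rvec"])[0]; d=Rm.T@np.linalg.inv(cam["intrinsics"])@[*u,1]; o=-Rm.T@cam["tvec"].ravel(); return o+d*(z-o[2])/d[2]
for n,u,z in(("flat",T(430,425),.045),("mA",T(81,235),.085),("mB",T(133,372),.085),("jar",T(620,205),.095),("sauce",T(608,63),.15),("roll",T(200,477),.03)):
    P=ray(C["top"],u,z); print(n,P.round(3),"bin frame",(rz(-p[2])@(P-[p[0],p[1],0])).round(3))
E
```

```text
[0.6355 0.053  0.2849 0.596 ]
[[ 1.   1.2]
 [ 0.   1.3]
 [ 0.5  1.7]
 [ 1.6 -0.5]
 [-1.  -0.3]
 [ 1.5 -0.3]
 [-2.1  0.1]
 [-2.2  1.8]
 [-0.2 -0.7]
 [-0.9  0.8]]
edge [0.58   0.0367 0.245 ]
edge0 [0.5396 0.0249 0.132 ]
pl [0.46   0.0849 0.1928]
pr [ 0.5049 -0.0686  0.1928]
pl2 [0.5358 0.1071 0.1928]
pr2 [ 0.5808 -0.0464  0.1928]
flat [ 0.434 -0.026  0.045] bin frame [-0.215 -0.019  0.045]
mA [0.605 0.291 0.085] bin frame [0.038 0.237 0.085]
mB [0.483 0.241 0.085] bin frame [-0.094  0.223  0.085]
jar [ 0.632 -0.197  0.095] bin frame [-0.073 -0.239  0.095]
sauce [ 0.748 -0.176  0.15 ] bin frame [ 0.044 -0.251  0.15 ]
roll [0.387 0.187 0.03 ] bin frame [-0.2    0.198  0.03 ]
```

```bash
cat >> h.py <<'E'
def delta(st,p,B,yaw=None):
    """B: fingertip target in bin frame -> shift in tool axes (mm), turn deg"""
    Rt=R.from_euler('xyz',st["tcp_rot"]); tgt=w(p,np.array(B))+[0,0,.014]
    Rg=R.from_euler('xyz',[np.pi,0,p[2]])
    return (Rt.inv().apply(tgt-st["ee_pos"])*1000).round(1),np.degrees((Rt.inv()*Rg).as_rotvec()).round(2)
def tipbin(st,p):
    Rt=R.from_euler('xyz',st["tcp_rot"]); t=st["ee_pos"]+Rt.apply([0,0,.014]); return (rz(-p[2])@(t-[p[0],p[1],0]))*1000
E
python3 - <<'E'
from h import *
from bench import env
p=np.load("p.npy");s=env.state()
a=p[3]
def surf(x): d=(.105-x+.012*np.sin(a))/np.cos(a); return .12+d*np.sin(a)+.012*np.cos(a)
print("surf",surf(-.022))
for B in((-.022,0,.31),(-.022,0,surf(-.022)+.015)): print(delta(s,p,B))
E
```

```text
surf 0.22063920716340582
(array([ 607.1, -444.6,  -71.3]), array([-0.  ,  0.  , -2.13]))
(array([ 607.1, -444.6,    3.1]), array([-0.  ,  0.  , -2.13]))
```

Emit:
arm_command:
  deltas:
    - [[0.02,-0.015,-0.03],[0,0,0]]
    - [[0.06,-0.044,-0.06],[0,0,-0.5]]
    - [[0.11,-0.08,-0.071],[0,0,-1]]
    - [[0.155,-0.113,-0.071],[0,0,-1.5]]
    - [[0.2,-0.147,-0.071],[0,0,-2.1]]
    - [[0.245,-0.18,-0.071],[0,0,-2.1]]
    - [[0.29,-0.213,-0.071],[0,0,-2.1]]
    - [[0.335,-0.246,-0.071],[0,0,-2.1]]
    - [[0.38,-0.279,-0.071],[0,0,-2.1]]
    - [[0.425,-0.312,-0.071],[0,0,-2.1]]
    - [[0.47,-0.345,-0.071],[0,0,-2.1]]
    - [[0.515,-0.378,-0.071],[0,0,-2.1]]
  hand: 0
  grip_force: 5

```text
time_s: 2.8
ee_pos: [0.5424, -0.0388, 0.3239]
tcp_rot: [3.141, -0.0, 0.284]
contact_force: [0.5, -0.4, -0.1]
opening: 0.004
```

Emit:
arm_command:
  deltas:
    - [[0.04,-0.03,0],[0,0,0]]
    - [[0.07,-0.05,0],[0,0,0]]
    - [[0.092,-0.067,0],[0,0,0]]
    - [[0.092,-0.067,0.02],[0,0,0]]
    - [[0.092,-0.067,0.045],[0,0,0]]
    - [[0.092,-0.067,0.06],[0,0,0]]
    - [[0.092,-0.067,0.06],[0,0,0]]

```text
time_s: 3.68
ee_pos: [0.6108, 0.0497, 0.2631]
tcp_rot: [-3.141, 0.001, 0.284]
contact_force: [0.2, -0.0, -0.0]
opening: 0.008
```

```bash
python3 - <<'E'
from h import *
from bench import env
p=np.load("p.npy");s=env.state()
print(s["time_s"],s["opening"],tipbin(s,p).round(1),s["tcp_rot"],s["contact_force"]);print(delta(s,p,(-.022,0,.132)))
o=[]
for c,(x0,x1,y0,y1) in {"side":(140,370,70,270),"top":(110,380,95,305)}.items():
    a=env.read_camera(c)["frame"][y0:y1,x0:x1,::-1]; o.append(cv2.resize(a,(400,330)))
cv2.imwrite("pics/a.png",np.hstack(o))
E
```

```text
3.675 0.008154637204993527 [-24.7   3.8 249.1] [-3.14092174e+00  1.49095501e-03  2.84296483e-01] [ 0.22481992 -0.00768991 -0.0202525 ]
(array([  2.9,   3.9, 117.1]), array([-0.04,  0.09, -0.04]))
```

View pics/a.png

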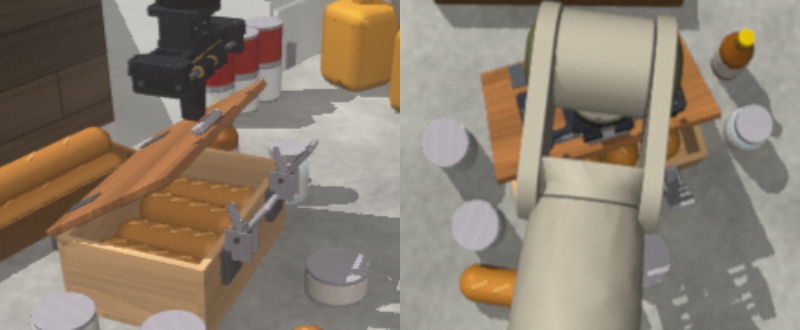

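The closed fingers hang just above the lid behind the pull (side panel, about 192,112). Now I'll push down.

Emit:
arm_command:
  deltas:
    - [[0.002,0.003,0.012],[0,0,0]]
    - [[0.002,0.003,0.022],[0,0,0]]
    - [[0.002,0.003,0.03],[0,0,0]]
    - [[0.002,0.003,0.038],[0,0,0]]
    - [[0.002,0.003,0.046],[0,0,0]]
    - [[0.002,0.003,0.054],[0,0,0]]
    - [[0.002,0.003,0.062],[0,0,0]]
    - [[0.002,0.003,0.07],[0,0,0]]
    - [[0.002,0.003,0.078],[0,0,0]]
    - [[0.002,0.003,0.086],[0,0,0]]
    - [[0.002,0.003,0.094],[0,0,0]]
    - [[0.002,0.003,0.102],[0,0,0]]

```text
time_s: 5.28
ee_pos: [0.6137, 0.0474, 0.1612]
tcp_rot: [-3.142, 0.0, 0.284]
contact_force: [-1.0, -0.0, 1.9]
opening: 0.008
```

Emit:
arm_command:
  deltas:
    - [[0,0,0.005],[0,0,0]]
    - [[0,0,0.009],[0,0,0]]
    - [[0,0,0.012],[0,0,0]]

```text
time_s: 5.65
ee_pos: [0.6137, 0.0474, 0.1496]
tcp_rot: [3.142, -0.0, 0.284]
contact_force: [-0.8, -0.3, 1.6]
opening: 0.004
```

Emit:
arm_command:
  deltas:
    - [[0,0,0.002],[0,0,0]]
    - [[0,0,0.004],[0,0,0]]
    - [[0,0,0.004],[0,0,0]]

```text
time_s: 6.02
ee_pos: [0.6138, 0.0474, 0.1464]
tcp_rot: [3.141, -0.001, 0.285]
contact_force: [-2.2, 0.7, 5.1]
opening: 0.007
```

Emit:
arm_command:
  deltas:
    - [[0,0,0.001],[0,0,0]]
    - [[0,0,0.002],[0,0,0]]
    - [[0,0,0.002],[0,0,0]]

```text
time_s: 6.4
ee_pos: [0.6138, 0.0474, 0.1464]
tcp_rot: [3.14, -0.002, 0.285]
contact_force: [-7.7, -0.8, 17.6]
opening: 0.008
```

Lid is shut: a 17.6 N press gives no further motion with the tip at z=132.4 mm. Next is the left latch.

```bash
python3 - <<'E'
from h import *
from bench import env
p=np.load("p.npy");s=env.state()
print(tipbin(s,p).round(1))
for B in((-.022,0,.235),(-.19,.08,.235),(-.19,.08,.168),(-.117,.08,.168)): print(delta(s,p,B))
E
```

```text
[-22.4   0.7 132.4]
(array([   0.7,    0.9, -102.6]), array([ 0.07, -0.13, -0.01]))
(array([-167.4,  -79.1, -103.1]), array([ 0.07, -0.13, -0.01]))
(array([-167.5,  -79.2,  -36.1]), array([ 0.07, -0.13, -0.01]))
(array([-94.5, -79.2, -35.9]), array([ 0.07, -0.13, -0.01]))
```

Emit:
arm_command:
  deltas:
    - [[0,0,-0.03],[0,0,0]]
    - [[0,0,-0.07],[0,0,0]]
    - [[-0.01,-0.005,-0.105],[0,0,0]]
    - [[-0.05,-0.023,-0.106],[0,0,0]]
    - [[-0.09,-0.042,-0.106],[0,0,0]]
    - [[-0.13,-0.061,-0.106],[0,0,0]]
    - [[-0.167,-0.079,-0.106],[0,0,0]]
    - [[-0.167,-0.079,-0.106],[0,0,0]]
    - [[-0.167,-0.079,-0.08],[0,0,0]]
    - [[-0.167,-0.079,-0.055],[0,0,0]]
    - [[-0.167,-0.079,-0.039],[0,0,0]]
    - [[-0.167,-0.079,-0.039],[0,0,0]]

```text
time_s: 7.9
ee_pos: [0.4318, 0.0762, 0.182]
tcp_rot: [-3.141, 0.001, 0.284]
contact_force: [0.6, 0.3, 0.2]
opening: 0.007
```

```bash
python3 - <<'E'
from h import *
from bench import env
p=np.load("p.npy");s=env.state()
print(tipbin(s,p).round(1),s["contact_force"]);print(delta(s,p,(-.117,.08,.168)))
o=[]
for c,(x0,x1,y0,y1) in {"side":(180,350,110,250),"top":(110,380,95,305)}.items():
    a=env.read_camera(c)["frame"][y0:y1,x0:x1,::-1]; o.append(cv2.resize(a,(400,330)))
cv2.imwrite("pics/b.png",np.hstack(o))
E
```

```text
[-189.    79.5  168. ] [0.61453551 0.31166156 0.22644508]
(array([72. , -0.5, -0.1]), array([-0.04,  0.08, -0.04]))
```

View pics/b.png

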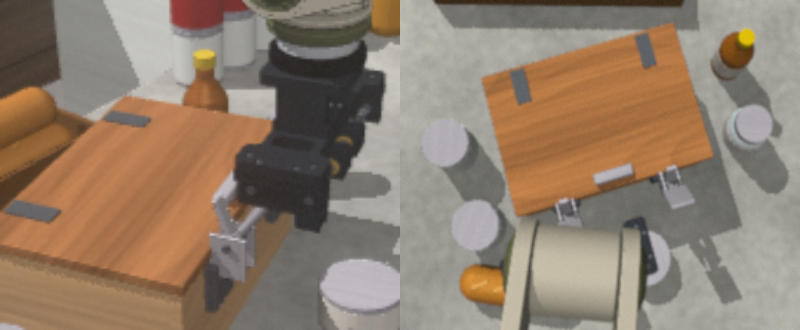

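The lid lies flat on the bin and the gripper sits in front of the left lever (side panel, about 255,210). Now I'll push inward.

Emit:
arm_command:
  deltas:
    - [[0.01,0,0],[0,0,0]]
    - [[0.018,0,0],[0,0,0]]
    - [[0.025,0,0],[0,0,0]]
    - [[0.032,0,0],[0,0,0]]
    - [[0.039,0,0],[0,0,0]]
    - [[0.046,0,0],[0,0,0]]
    - [[0.053,0,0],[0,0,0]]
    - [[0.06,0,0],[0,0,0]]
    - [[0.067,0,0],[0,0,0]]
    - [[0.073,0,0],[0,0,0]]
    - [[0.077,0,0],[0,0,0]]
    - [[0.077,0,0],[0,0,0]]

```text
time_s: 9.5
ee_pos: [0.5053, 0.098, 0.1827]
tcp_rot: [-3.142, 0.0, 0.285]
contact_force: [0.3, 0.2, 0.6]
opening: 0.008
```

Emit:
arm_command:
  deltas:
    - [[-0.02,0,0],[0,0,0]]
    - [[-0.05,0,-0.01],[0,0,0]]
    - [[-0.077,0,-0.03],[0,0,0]]
    - [[-0.077,0,-0.067],[0,0,0]]
    - [[-0.077,0,-0.067],[0,0,0]]

```text
time_s: 10.12
ee_pos: [0.4318, 0.0762, 0.2519]
tcp_rot: [3.14, -0.005, 0.284]
contact_force: [0.9, 0.6, -0.7]
opening: 0.008
```

```bash
python3 - <<'E'
from h import *
from bench import env
p=np.load("p.npy");s=env.state()
print(tipbin(s,p).round(1),s["contact_force"]);
for B in((-.19,-.08,.235),(-.19,-.08,.168)): print(delta(s,p,B))
o=[]
for c,(x0,x1,y0,y1) in {"side":(180,350,110,250),"top":(110,380,95,305)}.items():
    a=env.read_camera(c)["frame"][y0:y1,x0:x1,::-1]; o.append(cv2.resize(a,(400,330)))
cv2.imwrite("pics/c.png",np.hstack(o))
E
```

```text
[-188.9   79.5  237.9] [ 0.94631447  0.61942859 -0.71923313]
(array([ -1. , 159.6,   3.2]), array([ 0.11, -0.28, -0.03]))
(array([ -1.3, 159.4,  70.2]), array([ 0.11, -0.28, -0.03]))
```

View pics/c.png

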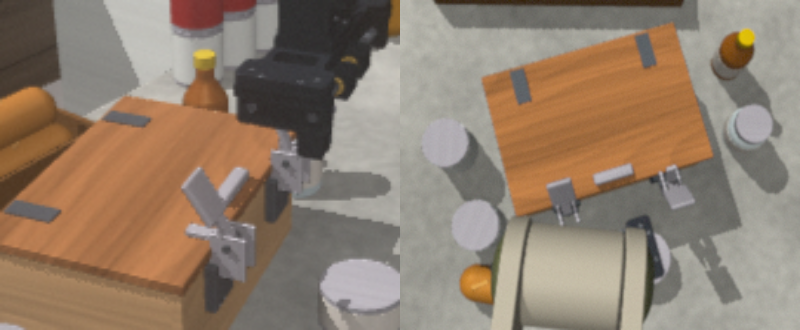

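The left latch now leans in over the lid with its nose on it (side panel 200,195; top panel 560,190). Next is the right latch.

Emit:
arm_command:
  deltas:
    - [[0,0.03,0],[0,0,0]]
    - [[0,0.07,0],[0,0,0]]
    - [[0,0.11,0],[0,0,0]]
    - [[0,0.145,0],[0,0,0]]
    - [[0,0.16,0],[0,0,0]]
    - [[0,0.16,0.02],[0,0,0]]
    - [[0,0.16,0.045],[0,0,0]]
    - [[0,0.16,0.068],[0,0,0]]
    - [[0,0.16,0.068],[0,0,0]]

```text
time_s: 11.35
ee_pos: [0.4752, -0.0763, 0.1802]
tcp_rot: [-3.139, 0.003, 0.285]
contact_force: [-0.1, -0.0, -0.2]
opening: 0.01
```

Emit:
arm_command:
  deltas:
    - [[0.01,0,0],[0,0,0]]
    - [[0.018,0,0],[0,0,0]]
    - [[0.025,0,0],[0,0,0]]
    - [[0.032,0,0],[0,0,0]]
    - [[0.039,0,0],[0,0,0]]
    - [[0.046,0,0],[0,0,0]]
    - [[0.053,0,0],[0,0,0]]
    - [[0.06,0,0],[0,0,0]]
    - [[0.067,0,0],[0,0,0]]
    - [[0.073,0,0],[0,0,0]]
    - [[0.077,0,0],[0,0,0]]
    - [[0.077,0,0],[0,0,0]]

```text
time_s: 12.85
ee_pos: [0.5502, -0.0555, 0.1817]
tcp_rot: [-3.142, 0.0, 0.285]
contact_force: [-0.0, 0.3, 0.4]
opening: 0.011
```

Emit:
arm_command:
  deltas:
    - [[-0.02,0,0],[0,0,0]]
    - [[-0.05,0,-0.01],[0,0,0]]
    - [[-0.077,0,-0.03],[0,0,0]]
    - [[-0.077,0,-0.07],[0,0,0]]
    - [[-0.08,0.04,-0.1],[0,0,0]]
    - [[-0.08,0.09,-0.1],[0,0,0]]
    - [[-0.08,0.14,-0.1],[0,0,0]]
    - [[-0.08,0.19,-0.1],[0,0,0]]
    - [[-0.08,0.22,-0.1],[0,0,0]]
    - [[-0.08,0.22,-0.1],[0,0,0]]

```text
time_s: 14.1
ee_pos: [0.5349, -0.2908, 0.2808]
tcp_rot: [-3.141, 0.001, 0.282]
contact_force: [-0.1, 0.2, -0.6]
opening: 0.005
```

```bash
python3 - <<'E'
from h import *
from bench import env
p=np.load("p.npy");s=env.state()
print(s["time_s"],tipbin(s,p).round(1),s["contact_force"])
o=[]
for c,(x0,x1,y0,y1) in {"side":(140,370,100,330),"top":(110,380,95,305)}.items():
    a=env.read_camera(c)["frame"]; cv2.imwrite(f"pics/{c}1.png",a[:,:,::-1]); o.append(cv2.resize(a[y0:y1,x0:x1,::-1],(400,350)))
cv2.imwrite("pics/d.png",np.hstack(o))
E
```

```text
14.1 [-193.3 -301.6  266.8] [-0.05984549  0.21119876 -0.60895132]
```

View pics/d.png

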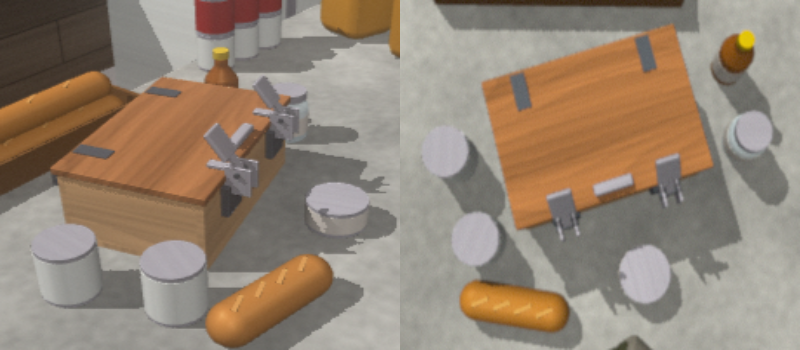

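Both latches lean in over the shut lid (top panel 562,205 and 668,170) and the bystanders look unmoved. I'll do a quick numeric check and then hand in.

```bash
python3 - <<'E'
from h import *
from bench import env
p=np.load("p.npy"); c=env.read_camera("top")
for q in("flat_tin","milk_tin_a","jar","sauce","roll","latch_left_tip","latch_right_tip","lid"): print(q,[(np.round(d["rect"],0).tolist(),round(d["confidence"],2)) for d in env.recognise("top",q)][:2])
print("expected locked tips",proj(c,[w(p,tip(.08,1.2)),w(p,tip(-.08,1.2))]).round(0).tolist(),"lid front corners",proj(c,[w(p,lidp(.21,y,.012,0)) for y in(.155,-.155)]).round(0).tolist())
a,b=[cv2.imread(f"pics/top{i}.png",0)for i in(0,1)]
print("roll/tins diff",cv2.absdiff(a,b)[160:300,120:180].mean(),"jar",cv2.absdiff(a,b)[110:195,325:365].mean())
print(env.job_done())
E
```

```text
flat_tin [([258.0, 241.0, 294.0, 275.0], 0.87)]
milk_tin_a [([126.0, 172.0, 161.0, 206.0], 0.95), ([147.0, 222.0, 177.0, 257.0], 0.78)]
jar [([327.0, 161.0, 367.0, 192.0], 0.74), ([320.0, 113.0, 351.0, 144.0], 0.46)]
sauce [([320.0, 113.0, 351.0, 146.0], 0.6), ([208.0, 209.0, 229.0, 232.0], 0.17)]
roll [([150.0, 265.0, 223.0, 298.0], 0.84), ([122.0, 171.0, 161.0, 207.0], 0.44)]
latch_left_tip [([211.0, 206.0, 225.0, 230.0], 0.85)]
latch_right_tip [([282.0, 189.0, 300.0, 211.0], 0.82)]
lid [([168.0, 111.0, 322.0, 232.0], 0.59)]
expected locked tips [[217.0, 211.0], [291.0, 189.0]] lid front corners [[189.0, 233.0], [322.0, 194.0]]
roll/tins diff 3.107738095238095 jar 3.1
the job is handed in; nothing more can be done
None
```

The lid is fully shut and both latches are locked. I handed the job in about 14 s into the 51 s allowed; handing in reports no verdict.

- **Lid:** I pushed it down with closed fingertips behind the pull. At the end, about 18 N of pressing moved it no further, with the fingertip at z = 132 mm. That is just above the lid's own limit of 8 N, and well under the 40 N limit for the arm and gripper body.
- **Latches:** only after that I pushed the left and then the right lever past centre. I backed out each time, then moved the arm clear. I gripped and lifted nothing.
- **Last checks:** the final pictures show both levers leaning in over the lid, within about 5 pixels of where locked tips should appear. The lid outline matches the shut position.
- **Bystanders:** the tins, jar, bottle and roll were detected within 2–4 pixels of where they started, which is the detectors' own scatter. The arm was touching nothing, with the measured force under 1 N.

No check failed. The only disagreement was a few low-confidence mix-ups from the recogniser, such as the jar query also reporting the bottle.

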